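# Tip a tote of printing rollers over the stop strip into the catch tray

## Task

Slide the loaded wooden tote squarely up against the stop strip of the tipping board, then tip it by its handle over the strip until it lies on its side with its mouth down in the catch tray and all four rollers have rolled out into the tray; leave it lying there and let go. Keep hold while it goes over and let it down gently instead of letting it crash, do not lift the tote clear of the strip, and leave the bottles, brush cup and flask alone.

Things in the scene. Friction and masses are not known exactly. Their poses are not given: they have to be found in the camera images.
- tipping_board: Fixed plywood board, 340 (x) x 292 (y) mm, top 18 mm above the table, with a stop strip along one long edge and a catch tray beyond it. Origin on the table, mid-length of the strip, at the strip face that the tote meets; x along the strip, y away from the tray (board: y -12 to 280 mm), z up.
- stop_top (a point): Middle of the upper edge of the stop strip's tote-side face, 30 mm above the table. The strip is 260 mm long (x), 12 mm thick (from here to -y), and stands 12 mm above the board. Axes as the board's.
- tray_floor (a point): Centre of the catch tray's floor, 4 mm above the table. Inner size 264 (x) x 192 mm (y), walls to 45 mm above the table on three sides; on its fourth side (+y) stands the stop strip. Axes as the board's.
- rail_mid (a point): Middle of a fixed 16 mm round drying rail along the board's x, 225 mm to +y of the strip face, 233 mm above the table, on 22 mm square posts 158 mm to each side. It hangs over the tote's handle, so an upright hand does not fit: lean the hand over the tote, towards the tray, about 40 degrees, fingers pointing down and to the board's +y.
- tote: Open wooden tote 170 (x) x 110 (y) x 90 mm (z), walls and floor 6 mm, 0.25 to 0.5 kg empty. Origin: centre of underside; z out of the mouth; its -y wall goes against the strip, its +y wall carries the handle. Starts upright on the board, 10 to 45 mm short of the strip, a little askew. Tips about its own x, z swinging to the board's -y.
- tote_center (a point): Centre of the tote, 45 mm above its underside; axes as the tote's.
- tote_handle (a point): Middle of the straight bar of the tote's fixed steel handle: round, 12 mm diameter, 120 mm long along the tote's x, 35 mm outside the +y wall and 30 mm above the rim; 12 mm legs at both ends run down to the wall. Gripped across, the bar can turn between the fingers, so the hand need not turn with the tote. Axes as the tote's.
- tote_toe (a point): Middle of the lower edge of the tote's -y wall, the edge that meets the strip. Axes as the tote's.
- roller0_center (a point): Centre of one of four equal wooden printing rollers, plain cylinders 66 mm long (along own x) and 36 mm in diameter, about 50 g, lying loose in the tote with their axes along the tote's x.
- roller1_center (a point): Centre of one of four equal wooden printing rollers, plain cylinders 66 mm long (along own x) and 36 mm in diameter, about 50 g, lying loose in the tote with their axes along the tote's x.
- roller2_center (a point): Centre of one of four equal wooden printing rollers, plain cylinders 66 mm long (along own x) and 36 mm in diameter, about 50 g, lying loose in the tote with their axes along the tote's x.
- roller3_center (a point): Centre of one of four equal wooden printing rollers, plain cylinders 66 mm long (along own x) and 36 mm in diameter, about 50 g, lying loose in the tote with their axes along the tote's x.
- green_bottle: Green glass bottle, 72 mm wide, 250 mm tall, bystander. Origin under its centre.
- amber_bottle: Amber glass bottle, 68 mm wide, 240 mm tall, bystander. Origin under its centre.
- brush_cup: Clear plastic cup of paint brushes, 84 mm wide, 205 mm tall in all, bystander. Origin under its centre.
- flask: Copper-coloured drinking flask with black cap, 84 mm wide, 225 mm tall, bystander. Origin under its centre.
There are look-alikes about, which are no part of the job. Leave any pink or yellow look-alike of the part that bears roller1_center alone.

How it is judged (in metres and radians):
On the way, in this order (a step that is already met when the one before it is completed fails the run):
1. the loaded tote stands upright and square against the stop strip (y of tote_toe in the frame of tipping_board between -0.008 and 0.008 m and angle between tote's own z axis and vertical below 0.12 rad and angle between the x axis of tote and the x axis of tipping_board, either way round below 0.09 rad and z of each of roller0_center, roller1_center, roller2_center, roller3_center in the frame of tote below 0.09 m), for 0.2 s.
2. the tote is tipped more than 45 degrees with its lower edge still at the strip and the rollers still inside (angle between tote's own z axis and vertical above 0.8 rad and y of tote_toe in the frame of tipping_board between -0.02 and 0.05 m and z of tote_toe in the frame of tipping_board below 0.08 m and z of each of roller0_center, roller1_center, roller2_center, roller3_center in the frame of tote below 0.09 m), for 0.05 s.
At the end, for the whole second after the job is handed in: The tote lies still over the strip, mouth down in the tray (its z axis 95 to 137 degrees from upright), its lower -y edge from 30 mm on the tray side to 60 mm on the board side of the strip's face; all four roller centres are beyond the tote's rim and between the tray walls (angle between tote's own z axis and vertical between 1.66 and 2.4 rad and y of tote_toe in the frame of tipping_board between -0.03 and 0.06 m and linear speed of tote below 0.03 m/s and z of each of roller0_center, roller1_center, roller2_center, roller3_center in the frame of tote above 0.092 m and y of roller0_center in the frame of tipping_board between -0.204 and -0.012 m and x of roller0_center in the frame of tipping_board between -0.132 and 0.132 m and z of each of roller0_center, roller1_center, roller2_center, roller3_center in the frame of tipping_board below 0.06 m and y of roller1_center in the frame of tipping_board between -0.204 and -0.012 m and x of roller1_center in the frame of tipping_board between -0.132 and 0.132 m and y of roller2_center in the frame of tipping_board between -0.204 and -0.012 m and x of roller2_center in the frame of tipping_board between -0.132 and 0.132 m and y of roller3_center in the frame of tipping_board between -0.204 and -0.012 m and x of roller3_center in the frame of tipping_board between -0.132 and 0.132 m); the robot touches nothing.
It fails at once if the tote is let crash over (turns faster than 4.5 rad/s) (angular speed of tote above 4.5 rad/s).
It fails at once if the tote is lifted clear of the strip (its lower -y edge more than 100 mm above the table) (height (world z) of tote_toe above 0.1 m).
It fails at once if a bottle, the brush cup or the flask is shifted by more than 30 mm or tipped (distance of any of green_bottle, amber_bottle, brush_cup, flask from where it was at the start of the episode above 0.03 m or angle between any of green_bottle, amber_bottle, brush_cup, flask's own z axis and vertical above 0.35 rad).
It also fails if it takes over 58 s, if anything falls off the work surface, if the arm or the gripper's body presses on something with over 40 N, if the wrist force passes 120 N, or if a joint passes its speed limit or range.

## Robot

A 6-joint arm with a two-finger parallel gripper is mounted at the origin on the work surface. World frame = base frame: x ahead of the robot, y to its left, z up, the work surface at z = 0. Lengths are in m, angles in degrees, forces in N, time in s.
With the tool pointing down it reaches from about 0.325 to 0.925 m from the base axis. Payload 3.1 kg.
Tool frame: the origin (TCP) lies at the very end of the fingers, on their centre line; the grasp point (between the pads) lies 19 mm behind it (ctrl.grasp_offset is the distance from the TCP to the grasp point, in m); z points along the fingers, y is the line along which they close (so a half turn about z gives the same grasp; the last joint's range is limited). The gripper opens to 85 mm and grips with 20 to 120 N. Pads are 22 mm wide; open, the fingers measure 114 mm over their backs; the gripper's body (76 mm by 85 mm) begins 54 mm behind the grasp point. The pads swing forward as they close: fully open they stand 13 mm farther back than shut.
Start: joints at [56.769, 12.427, 92.441, -0, 75.132, -6.429], TCP at [0.282, 0.558, 0.231] pointing down, gripper open.
Joint ranges: [-157.48, 157.48], [-44.54, 120.13], [17.64, 146.25], [-64.5, 244.5], [7.68, 150.69], [-147.95, 147.95]. Speed limits (degrees/s): [159.86, 159.86, 180, 180, 180, 180].

## Interface

Orientations are given as a 3x3 rotation matrix whose columns are the frame's x, y, z axes.
In Python, from bench import ctrl gives the robot as it stands. The module is installed in compiled form; this text tells all that it offers. Calls block until the motion is done:
- ctrl.move_pose(position, orientation): joint-space move of the TCP to a pose.
- ctrl.line_to(position, rate=0.15, ori=None, threshold=None): straight line of the TCP; ori=None keeps the orientation; rate is the mean speed in m/s. With threshold (N) it stops when the force on the tool has changed by that much, and returns True; else False.
- ctrl.goto_joints(angles): joint-space move.
- ctrl.gripper_to(opening, strength=None): opening from 0.0 (shut) to 1.0 (fully open); strength is the grip in N (None keeps the last); returns when the fingers have stopped.
- ctrl.dwell(seconds).
- ctrl.inverse_kinematics(position, orientation): joint angles nearest the present ones, or None.
- ctrl.grab_frame(name): name is "scene" or "top"; returns (picture, depth): 420x560x3 uint8, red, green, blue; 420x560 float32, m along the optical axis (not along the pixel's ray), 0 where there is no reading.
- ctrl.calibration(name): a dict with "intrinsics" (3x3 intrinsics, pixels), "R" (3x3) and "t" (3): a world point X has camera coordinates R X + t. Camera axes: x right, y down, z forward; pixel columns grow to the right and rows downward; lengths in m; the calibration is good to about 2 mm. A picture is of the moment at which its call begins. calibration takes no time and is no camera call.
A pose or a line that the arm cannot do raises ctrl.MotionError and nothing moves.
- ctrl.close_job(): hands the job in; it is judged then, once.
Readings, each from a call of its own:
- ctrl.get_t(): time.
- ctrl.get_q(): joint angles.
- ctrl.get_joint_velocities(): joint speeds.
- ctrl.get_effort(): joint torques, N m.
- ctrl.get_ee_pos(): TCP position.
- ctrl.get_tcp_rot(): TCP orientation.
- ctrl.get_force(): force on the tool from outside, world axes, zero at the start.
- ctrl.get_torque(): the same for the moment, N m.
- ctrl.get_grip_width(): opening from 0.0 (shut) to 1.0 (fully open).
- ctrl.get_finger_force(): force on a finger pad.
Only numpy, scipy, OpenCV 4.12 (cv2) and the standard library are available. Lean on these libraries where they do the work, as an engineer would, in place of code of your own. Each camera call takes 0.05 s, during which the arm holds its last target. There are 200 camera calls.

## Working session

There is one attempt and no reset: what is moved stays moved. The work goes in short steps, each a Python script; the robot and the scene stay as the last script left them, time stands still between calls to the robot, and variables do not carry over. Pictures are saved under pics/ and viewed, at most 10 in all, crops included, and the job is handed in when it is done.

```bash
mkdir -p pics; python3 - <<'E'
from bench import ctrl
import numpy as np, cv2
for n in("scene","top"):
    p,d=ctrl.grab_frame(n); cv2.imwrite(f"pics/{n}0.png",cv2.resize(p[:,:,::-1],(800,600),interpolation=cv2.INTER_CUBIC)); np.save(f"{n}0_d.npy",d)
    c=ctrl.calibration(n); print(n,c["intrinsics"].tolist(),c["R"].tolist(),c["t"].tolist())
E
```

```text
scene [[476.45923194979434, 0.0, 275.44152859092156], [0.0, 476.45923194979434, 208.24983353454286], [0.0, 0.0, 1.0]] [[-0.6133018018494165, 0.7895946187801641, 0.020030922137190307], [0.46352267559122, 0.38033464842562165, -0.8003076186190627], [-0.6395370427590693, -0.481545317909297, -0.5992549355146094]] [0.31748518573455725, -0.16683686030968867, 1.8742714365991953]
top [[531.3720496262587, 0.0, 273.55966213064903], [0.0, 531.3720496262587, 212.13922912022338], [0.0, 0.0, 1.0]] [[-0.015242738976354118, -0.9998818932498924, 0.0019642961867771666], [-0.990321879233117, 0.014825904841278813, -0.13799553636920675], [0.13795011569653162, -0.004048715431837412, -0.9904309029319842]] [0.055813468339641646, 0.5889999552439684, 1.5554164998997047]
```

View pics/scene0.png

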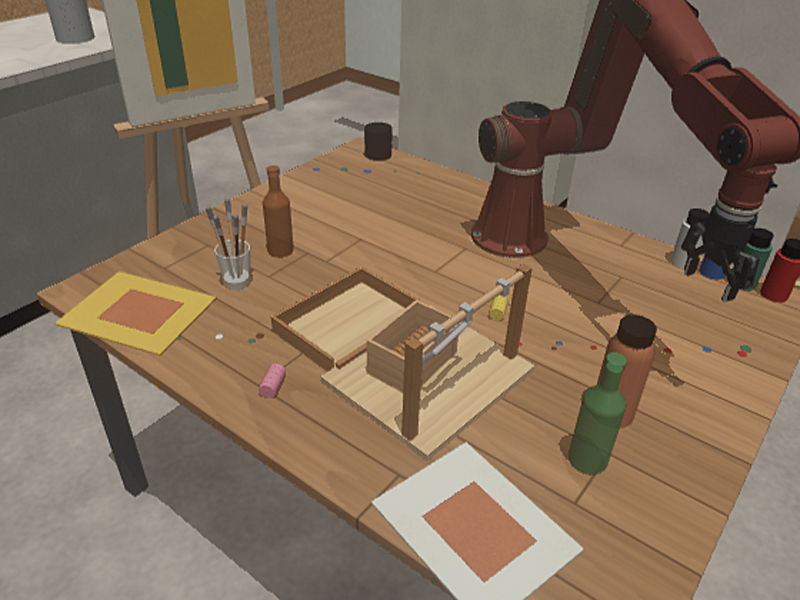

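View pics/top0.png

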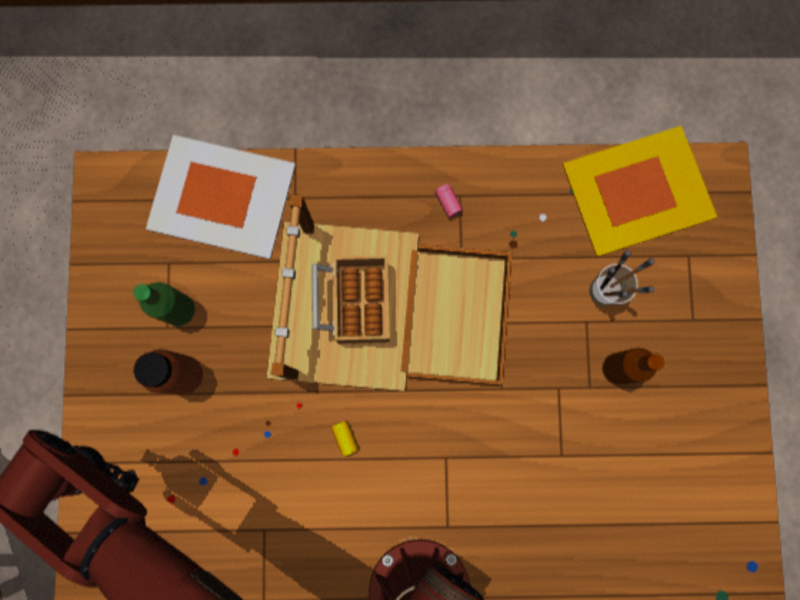

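The top view (800x600) shows the board at about (270-420, 220-390), tray to its right (-Y world), tote at (362,300), its handle at (318,298), and the rail at x≈287. The board is nearly aligned with the world axes. Next, an enlarged crop.

```bash
python3 - <<'E'
import cv2
from bench import ctrl
p,d=ctrl.grab_frame("top")
cv2.imwrite("pics/c1.png",cv2.resize(p[135:285,175:365,::-1],(760,600),interpolation=cv2.INTER_CUBIC))
E
```

```text
(no output)
```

View pics/c1.png

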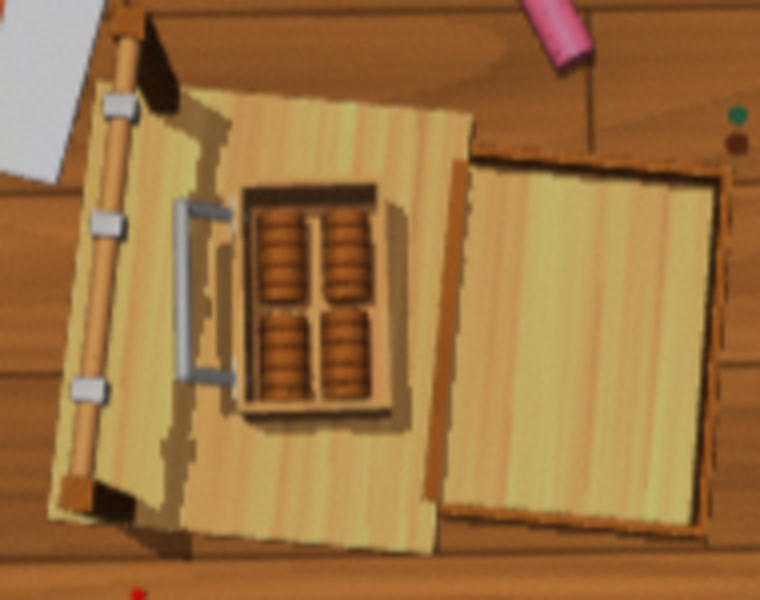

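```bash
cat > h.py <<'E'
import numpy as np
from bench import ctrl
def ray(n,u,v,z):
    c=ctrl.calibration(n);R=np.array(c["R"]);K=np.array(c["intrinsics"])
    o=-R.T@np.array(c["t"]);d=R.T@np.linalg.solve(K,[u,v,1]);return o+d*(z-o[2])/d[2]
def crop(x,y,z): return ray("top",(x+.5)/4-.5+175,(y+.5)/4-.5+135,z)
E
python3 - <<'E'
from h import *
np.set_printoptions(precision=4,suppress=True)
B=[crop(*p,.018) for p in((98,82),(472,115),(433,553),(50,520))]
print("board",np.array(B))
for a,b in((0,1),(1,2),(2,3),(3,0)): print(np.linalg.norm(B[a]-B[b]))
S=[crop(*p,.030) for p in((455,160),(468,160),(427,498),(440,500))];print("strip",np.array(S))
H=[crop(*p,.144) for p in((182,200),(184,381))];print("handle",np.array(H), np.linalg.norm(H[0]-H[1]))
T=[crop(*p,.108) for p in((243,187),(377,185),(391,410),(240,413))];print("rim",np.array(T))
R=[crop(*p,.233) for p in((126,40),(82,478))];print("rail",np.array(R))
y=crop(472,160,.004);T4=[crop(*p,.045) for p in((730,168),(706,536))];print("trayouter",np.array(T4))
for n in("top",):
    d=np.load("top0_d.npy");print(d[135+45:135+105:6,175+40:175+52])
E
```

```text
board [[ 0.7744  0.2743  0.018 ]
 [ 0.744  -0.0143  0.018 ]
 [ 0.4086  0.0217  0.018 ]
 [ 0.4376  0.3089  0.018 ]]
0.2902112195257563
0.3373502771499392
0.2887196522524732
0.33855899998767713
strip [[ 0.7063 -0.0001  0.03  ]
 [ 0.7061 -0.0101  0.03  ]
 [ 0.4492  0.0257  0.03  ]
 [ 0.4476  0.016   0.03  ]]
handle [[0.6562 0.1972 0.144 ]
 [0.5276 0.196  0.144 ]] 0.12862653049109332
rim [[0.6721 0.1565 0.108 ]
 [0.6721 0.0594 0.108 ]
 [0.5084 0.0517 0.108 ]
 [0.5079 0.1595 0.108 ]]
rail [[0.7488 0.226  0.233 ]
 [0.4555 0.254  0.233 ]]
trayouter [[ 0.6939 -0.2075  0.045 ]
 [ 0.4174 -0.1795  0.045 ]]
[[1.6368 1.6365 1.6305 1.634  1.6328 1.6365 1.6355 1.6309 1.6311 1.636
  1.6295 1.6321]
 [1.6317 1.6353 1.6282 1.5074 1.5043 1.5022 1.5017 1.5118 1.5043 1.5149
  1.5223 1.5176]
 [1.6304 1.6396 1.6309 1.5015 1.4964 1.4974 1.5053 1.5031 1.628  1.6287
  1.6289 1.6329]
 [1.626  1.6257 1.6274 1.5029 1.4946 1.503  1.4962 1.5057 1.6195 1.6201
  1.6339 1.6223]
 [1.6202 1.6206 1.6239 1.4998 1.4945 1.4917 1.4947 1.4999 1.6245 1.6317
  1.6236 1.6273]
 [1.6236 1.6231 1.6233 1.6244 1.4998 1.4949 1.4916 1.4977 1.6236 1.6289
  1.6236 1.6216]
 [1.6221 1.6196 1.6202 1.6223 1.4904 1.4926 1.4957 1.4918 1.6185 1.6122
  1.6196 1.6211]
 [1.6152 1.6128 1.6198 1.6128 1.4919 1.4883 1.4974 1.4933 1.6173 1.6196
  1.6127 1.6155]
 [1.6108 1.613  1.6123 1.613  1.4881 1.4855 1.4902 1.4934 1.493  1.4953
  1.4985 1.5084]
 [1.6057 1.6062 1.6127 1.6058 1.6132 1.6028 1.6114 1.6165 1.6103 1.612
  1.6093 1.6176]]
```

```bash
cat >> h.py <<'E'
A0=np.radians(-5.8); O=np.array([.578,.0138,0])
def Rz(a): return np.array([[np.cos(a),-np.sin(a),0],[np.sin(a),np.cos(a),0],[0,0,1]])
RB=Rz(A0)
def ori(lean,yaw=A0,s=1):
    l=np.radians(lean);c,k=np.cos(l),np.sin(l)
    return Rz(yaw)@np.array([[-s,0,0],[0,s*c,k],[0,s*k,-c]]).astype(float)
def w(b): return O+RB@np.array(b,float)          # board -> world
def b(p): return RB.T@(np.array(p)-O)
def tcp(g,R): return np.array(g)+R[:,2]*ctrl.grasp_offset   # grasp point -> TCP
def arc(th):   # handle (y,z) in board frame at tip angle (deg)
    t=np.radians(th);P,m=((0,.030),(.145,.108)) if th<=90 else ((-.012,.030),(.145,.096))
    return P[0]+m[0]*np.cos(t)-m[1]*np.sin(t), P[1]+m[0]*np.sin(t)+m[1]*np.cos(t)
def lean(th): return 40-20*np.clip((th-30)/80,0,1)
E
python3 - <<'E'
from h import *
np.set_printoptions(precision=1,suppress=True)
print(ctrl.get_q(),ctrl.grasp_offset,ctrl.get_t())
H=np.array([.592,.1966,.138]);yt=np.radians(.7)
for s in(1,-1):
    R=ori(40,yt,s)
    for k in(.15,0): 
        print(s,k,ctrl.inverse_kinematics(tcp(H-R[:,2]*k,R),R))
    for th in(0,40,80,112):
        R=ori(lean(th),s=s);print(s,th,ctrl.inverse_kinematics(tcp(w([-.004,*arc(th)]),R),R))
    R=ori(20,s=s);print(ctrl.inverse_kinematics(tcp(w([-.004,*arc(112)])-R[:,2]*.15,R),R))
    print(ctrl.inverse_kinematics([.282,.5,.42],ctrl.get_tcp_rot()))
E
```

```text
[56.8 12.5 92.5 -0.  75.1 -6.4] 0.0187 0.15
1 0.15 [ -14.7   13.1   98.9   38.7   82.6 -115.6]
1 0 [  -5.5   20.8  103.1   43.5   68.3 -117.4]
1 0 [  -9.5   18.4  106.4   44.5   66.2 -116.4]
1 40 [ -18.9   12.4  104.3   37.6   76.5 -116.5]
1 80 [ -26.6   13.2  101.9   26.3   76.8 -119.6]
1 112 [ -30.1   17.9  101.8   19.4   69.9 -122.6]
[ -34.5   11.1   93.7   17.5   85.3 -121.7]
[53.6  1.2 85.  -0.  93.9 -9.6]
-1 0.15 [-14.7  13.1  98.9  38.7  82.6  64.4]
-1 0 [ -5.5  20.8 103.1  43.5  68.3  62.6]
-1 0 [ -9.5  18.4 106.4  44.5  66.2  63.6]
-1 40 [-18.9  12.4 104.3  37.6  76.5  63.5]
-1 80 [-26.6  13.2 101.9  26.3  76.8  60.4]
-1 112 [-30.1  17.9 101.8  19.4  69.9  57.4]
[-34.5  11.1  93.7  17.5  85.3  58.3]
[53.6  1.2 85.  -0.  93.9 -9.6]
```

```bash
python3 - <<'E'
from h import *
np.set_printoptions(precision=4,suppress=True)
H=np.array([.592,.1966,.138]);R=ori(40,np.radians(.7),-1)
p=ctrl.get_ee_pos();ctrl.line_to([p[0],p[1],.42],rate=.25)
ctrl.gripper_to(.45,40)
ctrl.move_pose(tcp(H-R[:,2]*.15+[0,0,.10],R),R)
ctrl.line_to(tcp(H-R[:,2]*.15,R),rate=.2)
print(ctrl.line_to(tcp(H,R),rate=.1,threshold=8))
print(ctrl.get_ee_pos(),tcp(H,R),ctrl.get_force(),ctrl.get_t())
import cv2
f=[]
q,_=ctrl.grab_frame("top");q2,_=ctrl.grab_frame("scene")
cv2.imwrite("pics/g1.png",np.hstack([cv2.resize(q[135:285,175:365,::-1],(400,316)),cv2.resize(q2[160:320,220:400,::-1],(400,316))]))
E
```

```text
False
[0.5925 0.2082 0.1243] [0.5919 0.2086 0.1237] [0.5253 0.1476 0.1633] 5.9
```

View pics/g1.png

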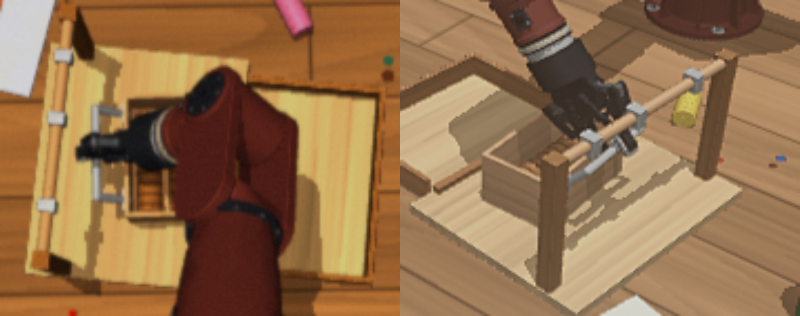

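The picture shows the open fingers straddling the bar at mid-length (left crop (95,150)), clear of the rail. I'll grip the bar and slide the tote.

```bash
python3 - <<'E'
from h import *
np.set_printoptions(precision=4,suppress=True)
ctrl.gripper_to(0,40)
print("grip",ctrl.get_grip_width(),ctrl.get_finger_force(),ctrl.get_force())
R0=ctrl.get_tcp_rot();p=ctrl.get_ee_pos();g=p-R0[:,2]*ctrl.grasp_offset;gb=b(g);print("gb",gb)
R=ori(40,s=-1)
ctrl.line_to(tcp(w([gb[0],.153,gb[2]]),R),rate=.05,ori=R);print("f",RB.T@ctrl.get_force())
hit=ctrl.line_to(tcp(w([gb[0],.132,gb[2]]),R),rate=.02,threshold=8)
g=ctrl.get_ee_pos()-R[:,2]*ctrl.grasp_offset
print(hit,b(g),RB.T@ctrl.get_force(),ctrl.get_t())
ctrl.dwell(.3);print(RB.T@ctrl.get_force(),RB.T@ctrl.get_torque())
import cv2
q,_=ctrl.grab_frame("top");q2,_=ctrl.grab_frame("scene")
cv2.imwrite("pics/g2.png",np.hstack([cv2.resize(q[135:285,175:365,::-1],(400,316)),cv2.resize(q2[160:320,180:360,::-1],(400,316))]))
E
```

```text
grip 0.12915658493633625 38.93901228904724 [-0.9049  2.9454  5.2638]
gb [-0.0042  0.1848  0.1402]
f [-0.5224 -1.4162  3.6301]
True [-0.0039  0.148   0.1405] [ 2.2317  2.7398 -1.2954] 7.625
[ 1.6921  0.5236 -0.9847] [-0.2939 -0.233  -0.0588]
```

View pics/g2.png

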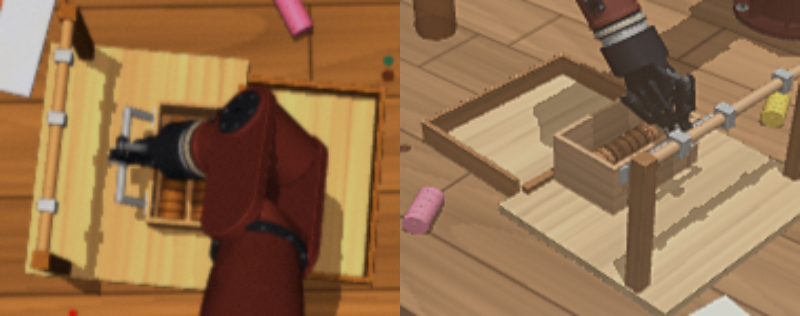

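The tote now looks parallel to the strip and about at it. I'll press on a little to confirm contact, then measure.

```bash
python3 - <<'E'
from h import *
np.set_printoptions(precision=4,suppress=True)
R=ori(40,s=-1);go=ctrl.grasp_offset
for y in(.147,.146,.145,.144,.143,.142,.141):
    g=b(ctrl.get_ee_pos()-R[:,2]*go)
    ctrl.line_to(tcp(w([-.004,y,.1405]),R),rate=.02,ori=R);ctrl.dwell(.1)
    F=RB.T@ctrl.get_force();print(y,b(ctrl.get_ee_pos()-R[:,2]*go),F)
    if F[1]>9:break
ctrl.dwell(.3);print(ctrl.get_t())
import cv2
q2,_=ctrl.grab_frame("scene");q,_=ctrl.grab_frame("top")
cv2.imwrite("pics/g3.png",np.hstack([cv2.resize(q2[170:290,180:330,::-1],(500,400),interpolation=2),cv2.resize(q[170:260,200:290,::-1],(300,400),interpolation=2)]))
E
```

```text
0.147 [-0.0041  0.1476  0.141 ] [1.2142 4.1912 0.9927]
0.146 [-0.0035  0.1468  0.1416] [2.0024 5.2182 1.204 ]
0.145 [-0.0032  0.1463  0.1421] [1.8692 7.2824 2.1911]
0.144 [-0.0032  0.1459  0.1426] [0.8323 8.2928 2.9491]
0.143 [-0.0032  0.1454  0.1432] [1.4915 9.1477 3.5241]
10.075
```

View pics/g3.png

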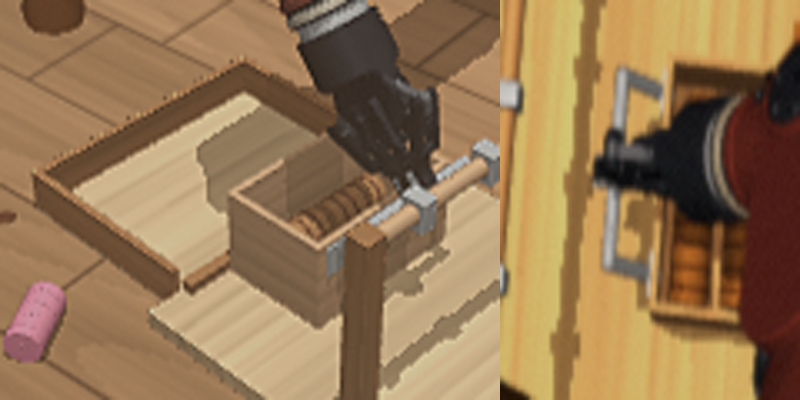

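Contact is confirmed: the bar is at y≈0.145, the force is rising, and the tote is square to the strip. Now tipping to about 60° along the arc.

```bash
cat >> h.py <<'E'
def step(th,dy=0,dz=.0025,rate=.06):
    R=ori(lean(th),s=-1);y,z=arc(th)
    ctrl.line_to(tcp(w([-.0035,y+dy,z+dz]),R),rate=rate,ori=R)
    g=b(ctrl.get_ee_pos()-ctrl.get_tcp_rot()[:,2]*ctrl.grasp_offset)
    print(th,"cmd",np.round([y+dy,z+dz],4),"at",np.round(g,4),"F",np.round(RB.T@ctrl.get_force(),1),round(ctrl.get_t(),2))
E
python3 - <<'E'
from h import *
import cv2
for th in range(6,61,9): step(th)
q2,_=ctrl.grab_frame("scene");cv2.imwrite("pics/g4.png",cv2.resize(q2[150:290,170:350,::-1],(720,560),interpolation=2))
E
```

```text
6 cmd [0.1329 0.1551] at [-0.0033  0.134   0.1563] F [1.  7.3 3.1] 10.62
15 cmd [0.1121 0.1743] at [-0.0034  0.1129  0.1754] F [0.1 5.9 4.9] 11.24
24 cmd [0.0885 0.1901] at [-0.0034  0.0892  0.191 ] F [-0.   5.7  4.9] 11.87
33 cmd [0.0628 0.202 ] at [-0.0034  0.0631  0.2028] F [-0.3  5.   6.8] 12.49
42 cmd [0.0355 0.2098] at [-0.0033  0.0354  0.2104] F [-0.4  3.2  6.7] 13.12
51 cmd [0.0073 0.2132] at [-0.0034  0.0072  0.213 ] F [-0.3  1.4  5.1] 13.76
60 cmd [-0.021   0.2121] at [-0.0032 -0.0214  0.2126] F [-0.   0.8  8. ] 14.39
```

View pics/g4.png

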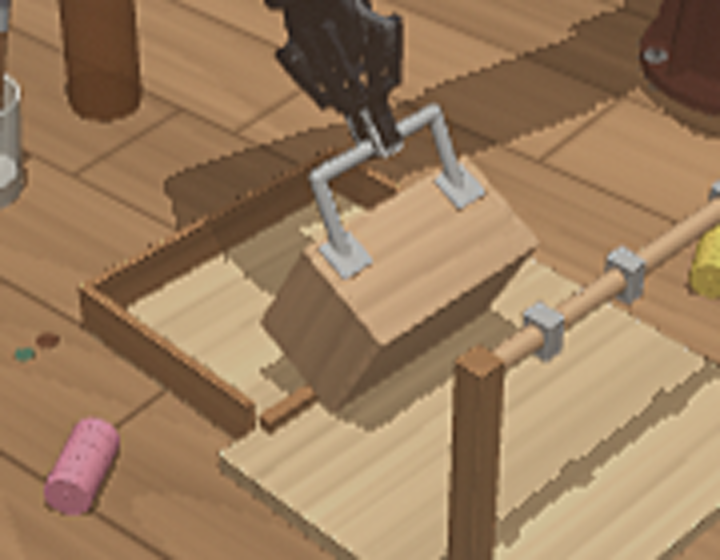

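The tote is tipped about 60°, its edge at the strip, held by the bar at (380,145). I'll continue lowering gently.

```bash
python3 - <<'E'
from h import *
import cv2
ctrl.dwell(.3)
for th in range(66,91,6): step(th,rate=.05)
for th in range(94,111,4): step(th,rate=.04)
q2,_=ctrl.grab_frame("scene");cv2.imwrite("pics/g5.png",cv2.resize(q2[150:290,170:350,::-1],(720,560),interpolation=2))
E
```

```text
66 cmd [-0.0397  0.2089] at [-0.0033 -0.0403  0.2092] F [ 0.1 -0.1  7.3] 15.28
72 cmd [-0.0579  0.2038] at [-0.0034 -0.0582  0.2035] F [ 0.2 -0.2  4. ] 15.82
78 cmd [-0.0755  0.1968] at [-0.0035 -0.0758  0.1966] F [ 0.5 -0.2  3.1] 16.37
84 cmd [-0.0923  0.188 ] at [-0.0036 -0.0925  0.1878] F [ 0.7 -0.8  3.2] 16.91
90 cmd [-0.108   0.1775] at [-0.0037 -0.1084  0.1769] F [-0.9 -1.3  2. ] 17.45
94 cmd [-0.1179  0.1705] at [-0.0038 -0.1177  0.1702] F [0.  0.6 2.3] 17.91
98 cmd [-0.1272  0.1627] at [-0.0035 -0.1277  0.1625] F [-0.1 -1.4  1.4] 18.37
102 cmd [-0.136   0.1544] at [-0.0036 -0.1362  0.154 ] F [ 0.1 -0.2  1.4] 18.82
106 cmd [-0.1442  0.1454] at [-0.0037 -0.1444  0.1451] F [-0.3 -0.4  0.5] 19.28
110 cmd [-0.1518  0.1359] at [-0.0036 -0.1521  0.1357] F [ 0.1 -0.8  0.7] 19.74
```

View pics/g5.png

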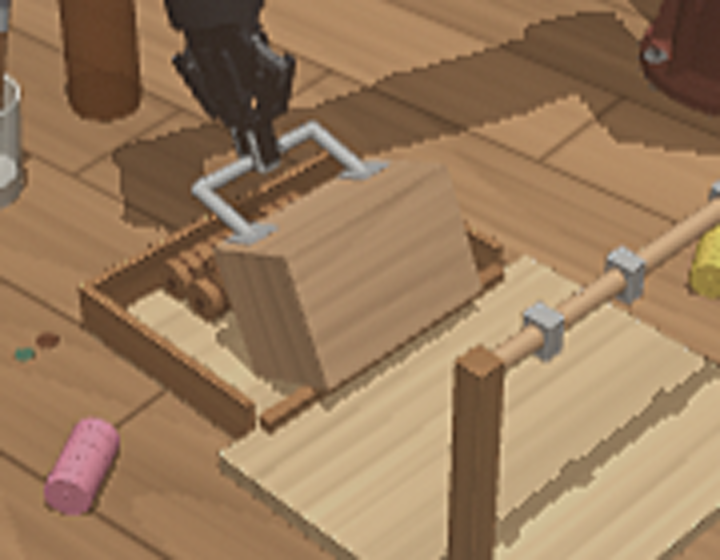

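The tote is tilted about 110°, and rollers are lying in the tray at (190,280). I'll lower until the rim bears on the floor.

```bash
python3 - <<'E'
from h import *
import cv2
for th in(112,113.5,115,116):
    step(th,rate=.02)
    if (RB.T@ctrl.get_force())[2]>6:break
ctrl.dwell(.3);print(RB.T@ctrl.get_force(),ctrl.get_finger_force())
ctrl.gripper_to(.3);ctrl.dwell(.3)
R=ctrl.get_tcp_rot();p=ctrl.get_ee_pos()
ctrl.line_to(p-R[:,2]*.12,rate=.08)
p=ctrl.get_ee_pos();ctrl.line_to(p+np.array([-.05,0,.12]),rate=.2)
q=ctrl.get_q();q[0]=50;q[1]=min(q[1],5);ctrl.goto_joints(q);print(ctrl.get_t(),ctrl.get_ee_pos())
q,d=ctrl.grab_frame("top");np.save("top1_d.npy",d);q2,_=ctrl.grab_frame("scene")
cv2.imwrite("pics/g6.png",np.hstack([cv2.resize(q[160:280,250:365,::-1],(400,417),interpolation=2),cv2.resize(q2[170:290,175:290,::-1],(400,417),interpolation=2)]))
E
```

```text
112 cmd [-0.1553  0.131 ] at [-0.0032 -0.1552  0.1313] F [0.8 0.2 3. ] 20.24
113.5 cmd [-0.1579  0.1272] at [-0.003 -0.159  0.128] F [-1.4 -1.7  5.5] 20.62
115 cmd [-0.1603  0.1233] at [-0.0027 -0.1625  0.1247] F [-2.1 -4.7  7.7] 20.99
[-2.17311873 -4.840123    7.68527554] 41.79827928543091
26.9417 [0.20699898 0.49303828 0.33618174]
```

View pics/g6.png

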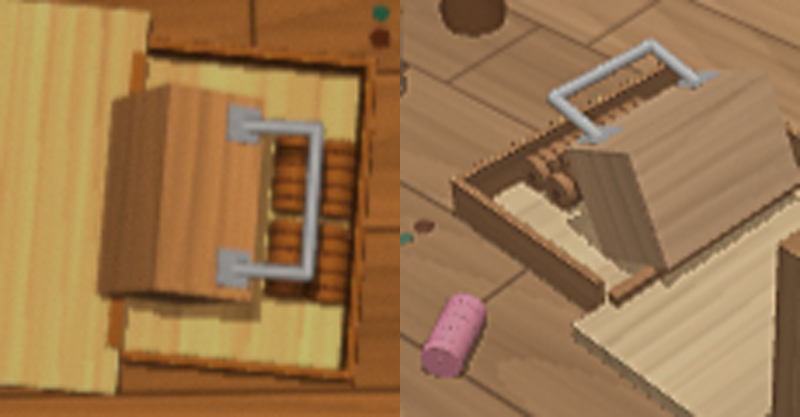

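All four rollers are visible outside: (292,175), (338,175), (285,255) and (330,260) in the left crop. I'll check the margin of the inner pair past the rim.

```bash
python3 - <<'E'
from h import *
s=115/400
for x,y in((292,175),(338,175),(285,255),(330,260)): 
    print(np.round(b(ray("top",(x+.5)*s-.5+250,(y+.5)*s-.5+160,.03)),4))
# tote underside bottom edges: upper +y-wall floor edge & rim edge of upper wall
for x,y,z in((168,86,.165),(158,297,.165),(263,101,.105),(251,300,.105)):
    print("e",np.round(b(ray("top",(x+.5)*s-.5+250,(y+.5)*s-.5+160,z)),4))
d=np.load("top1_d.npy");c=ctrl.calibration("top");K,Rm,t=[np.array(c[k]) for k in("intrinsics","R","t")]
def P(u,v): return b(Rm.T@(np.linalg.inv(K)@[u,v,1]*np.median(d[v-1:v+2,u-1:u+2])-t))
for x,y in((180,190),(230,190),(115,190),(150,190),(292,195),(338,195),(285,250),(330,250)): print("d",x,np.round(P(round(x*s+250),round(y*s+160)),4))
E
```

```text
[ 0.0322 -0.1462  0.03  ]
[ 0.0356 -0.1861  0.03  ]
[-0.0381 -0.1451  0.03  ]
[-0.0391 -0.1842  0.03  ]
e [ 0.0749 -0.0281  0.165 ]
e [-0.0946 -0.0338  0.165 ]
e [ 0.0808 -0.11    0.105 ]
e [-0.0857 -0.1122  0.105 ]
d 180 [-0.0054 -0.0477  0.1309]
d 230 [ 0.0011 -0.0887  0.1094]
d 115 [-0.0013  0.0054  0.0662]
d 150 [-0.0068 -0.0224  0.1256]
d 292 [ 0.0127 -0.1479  0.0385]
d 338 [ 0.0164 -0.1871  0.0362]
d 285 [-0.036  -0.1453  0.0385]
d 330 [-0.0327 -0.1841  0.0382]
```

```bash
python3 -c "
from bench import ctrl
print(ctrl.close_job())"
```

```text
the job is handed in; nothing more can be done
None
```

I handed the job in with the tote lying mouth-down over the strip at about 115°. All four rollers are in the tray, roughly 65 mm past the rim for the nearer pair, and the gripper is released and clear at about 27 s. No verdict came back on hand-in.

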